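Push the marked housing through the chute flap

TASK

Two black housings wait in the lanes of the blue parts chute, but only one has its light laser mark on top. With your fingertips push that marked housing along its lane and on through the amber swing flap until it drops down into the box, then draw your fingers back out so that the flap swings shut. Slide it, do not lift it, and leave the blank housing, its flap and everything else on the bench alone.

Things in the scene. Friction and masses are not known exactly. Their poses are not given: they have to be found in the camera images.
- chute: Blue two-lane parts chute, fixed. Origin on the bench top midway between the lanes, in the plane of the closed flaps; x runs along the lanes into the box, y to the left lane, z up. In its frame: white slide floor, slippery, its top at z = 55 mm, from x = -190 (open outer end) to +40 mm; behind the flaps a closed box to x = 193 mm with a clear lid, top at z = 111 mm, floor at z = 10 mm.
- mouth_left (a point): Middle of the left lane's opening in the flap plane, on the slide floor (chute y = +39 mm). Opening 66 mm wide between posts 12 mm wide, 55 mm high under a blue header bar 6 mm deep (chute x = -3 to +3), whose top is 59 mm above the slide floor. Outside, the lane is 66 mm clear between rails 12 mm wide, 12 mm above the slide floor.
- mouth_right (a point): The same for the right lane (chute y = -39 mm).
- ledge_end (a point): Inner end of the slide floor, 40 mm behind the flap plane, midway between the lanes; from here a smooth 45 degree ramp falls to the box floor. A housing tips and slides down by itself once its centre has passed this edge, that is once its rear face is 1 to 6 mm inside the flap plane: the fingertips must follow it just through the opening, so fingers lean back (tips ahead) to clear the header.
- marked_center (a point): Centre of the loose housing with the light-grey laser mark (frame, square code and bars) on its black top: 80 mm long (its own x, within 0.03 rad along the lane), 56 mm wide (its y), 22 mm high, about 0.16 kg. It lies in the left or the right lane, at least 20 mm in front of the flap, centre 11 mm above the slide floor; the rear face, to push on, is 40 mm from this point, away from the flap.
- blank_center (a point): Centre of the other loose housing, same size, plain black top without a mark, in the other lane. Not to be moved.
- flap_left (a joint): Swing angle (rad) of the left lane's flap (at chute y = +39 mm): amber plate 60 x 46 mm with a steel weight bar inside its lower edge, hinged along its top at chute z = 108 mm. 0 = hanging shut; grows to 1.4 as the lower edge is pushed inwards (chute +x) and up; it cannot swing outwards. It falls shut by its weight; under 1 N opens it.
- flap_right (a joint): The same for the right lane's flap (at chute y = -39 mm).
- flap_left_edge (a point): Middle of the lower edge of the left flap (4 mm above the slide floor when shut).
- flap_right_edge (a point): Middle of the lower edge of the right flap (4 mm above the slide floor when shut).
- caliper: Digital caliper lying on the bench, about 205 x 70 x 12 mm; origin under its body. Leave alone.
- tape: Roll of yellow tape lying flat, 90 mm across, 24 mm high; origin under its centre. Leave alone.
- tumbler: Steel drinking tumbler, upright, 74 mm across, 130 mm high; origin under its centre. Leave alone.
- cleaner: White cleaner bottle with blue cap, upright, 52 mm across, 130 mm high; origin under its centre. Leave alone.
- driver: Screwdriver with green handle, 170 mm long, lying on the bench. Leave alone.
- focus_block: Stepped aluminium focus block, 60 x 30 x 50 mm; origin under its centre. Leave alone.

How it is judged:
By the outcome, as a careful person would: the job done as asked, in the order asked, and still so for the second after the job is handed in, with the robot touching nothing.
It also fails if it takes over 35 s, if anything falls off the work surface, if the arm or the gripper's body presses on something with over 40 N, if the wrist force passes 120 N, or if a joint passes its speed limit or range.

ROBOT

A 6-joint arm with a two-finger parallel gripper is mounted at the origin on the work surface. World frame = base frame: x ahead of the robot, y to its left, z up, the work surface at z = 0. Lengths are in mm, angles in rad, forces in N, time in s.
With the tool pointing down it reaches from about 400 to 925 mm from the base axis. Payload 12.5 kg.
Tool frame: the origin (TCP) lies at the centre of the arm's flange, where the gripper is bolted on; the fingertips stand 190 mm ahead of it and the grasp point (between the pads) lies 171 mm ahead of it; z points along the fingers, y is the direction in which the jaws open and shut (so a half turn about z gives the same grasp; the last joint's range is limited). The gripper opens to 95 mm and grips with 3 to 60 N. Pads are 20 mm wide; open, the fingers measure 119 mm over their backs; the gripper's body (75 mm by 180 mm) begins 59 mm behind the grasp point.
Start: joints at [-0.106, 0.491, 1.559, -0, 1.092, -0.106], TCP at [625, 0.023, 404.761] pointing down, gripper open.
Joint ranges: [-3.1, 3.1], [-0.84, 2.19], [0.05, 2.79], [-1.13, 4.28], [0.06, 2.93], [-2.69, 2.69]. Speed limits (rad/s): [2.22, 2.22, 2.79, 3.14, 3.14, 3.14].

INTERFACE

Orientations are given as [roll, pitch, yaw] about the fixed x, y, z axes, in that order (R = Rz(yaw) Ry(pitch) Rx(roll)).
In Python, from cell import env gives the robot as it stands.
- The arm moves only by the shell command python3 -m pendant 'ROWS'. ROWS is JSON, a list of rows, each an object of numbers: "x", "y", "z": the shift along the tool's x, y, z in units of 150 mm (1.0 is 150 mm); "rx", "ry", "rz": the turn, a rotation vector about the tool's x, y, z in units of 45 degrees (1.0 is 45 degrees); "jaw": the opening, from 0 (shut) to 1 (fully open). In form: [{"x": .., "y": .., "z": .., "rx": .., "ry": .., "rz": .., "jaw": ..}, ...]. A call has 1 to 10 rows; each row is the pose to reach, as a shift and turn from the pose commanded when the call began, along the tool's axes at that moment; what a row does not reach only later rows make up. A row lasts 1/8 s, in which the tool goes at most 62.5 mm and 10.7 degrees, less where a joint would pass 70% of its speed; a pose out of reach is approached as far as the arm can. A call with a number of a shift or a turn outside -1 to 1 is refused whole. A call with a gripper value outside its range is refused whole. The fingers move at their own pace and stop on an object; the grip force is fixed at half the most. Time passes only in rows, so rows that repeat a pose let the fingers close. It gives the time, the measured TCP pose, the force and the opening at its end, in the units of the state.
- env.state(): the state, without advancing time (a new reading comes with each control period).
- env.read_camera(name): name is "scene" or "side" or "wrist"; returns a dict with "img" (384x512x3 uint8, red, green, blue), "fx", "fy", "cx", "cy" (pixels), "rvec" (rotation vector, rad) and "tvec" (3), from world to camera coordinates, as OpenCV has them. Camera axes: x right, y down, z forward; pixel columns grow to the right and rows downward; lengths in mm; the calibration is good to about 2 mm. A picture is of the moment at which its call begins. There is no depth.
- env.job_done(): hands the job in, once; it reports no verdict.
The state is a dict: "t": time; "joints": joint angles; "qvel": joint speeds; "tau": joint torques, N m; "eef_pos": TCP position; "tcp_rot": TCP orientation; "ft_force": force on the tool from outside, world axes, zero at the start; "moment": the same for the moment, N m; "opening": opening from 0.0 (shut) to 1.0 (fully open).
Only numpy, scipy, OpenCV 4.12 (cv2) and the standard library are available. Lean on these libraries where they do the work, as an engineer would, in place of code of your own. Each camera call takes 0.05 s, during which the arm holds its last target.

## Working session

There is one attempt and no reset: what is moved stays moved. The work goes in short steps, Python scripts to look and compute and a shell command to move; the robot and the scene stay as the last step left them, time stands still between calls to the robot, and variables do not carry over. Pictures are saved under pics/ and viewed, and the job is handed in when it is done.

```bash
ls; mkdir -p pics
python3 - <<'E'
from cell import env
import cv2,numpy as np
for n in ["scene","side","wrist"]:
    c=env.read_camera(n); cv2.imwrite(f"pics/{n}0.png",c["img"][:,:,::-1])
    R=cv2.Rodrigues(np.array(c["rvec"]))[0]; print(n,c["fx"],c["cx"],c["cy"],(-R.T@np.array(c["tvec"])).round(), R[2].round(2))
s=env.state();print(s)
E
```

```text
pics
scene 347.2232522077065 252.1848037706064 190.2330738802605 [1096. -131. 1053.] [-0.51  0.1  -0.85]
side 402.47606600136214 254.70833881770093 194.16795799624654 [ -44. -650.  809.] [ 0.51  0.58 -0.64]
wrist 321.75109184948025 254.8799256525149 191.63093188690846 [626.  79. 384.] [-0.   -0.28 -0.96]
{'t': 0.15, 'joints': array([-1.05637798e-01,  4.91408013e-01,  1.55930606e+00, -1.01445862e-05,
        1.09169445e+00, -1.05597956e-01]), 'qvel': array([-0.00096227, -0.001325  , -0.00289744, -0.00024554, -0.0004943 ,
       -0.00036357]), 'tau': array([ 3.16444048e-04, -6.12899423e+01, -2.58276522e+01,  6.91918633e-02,
        4.73701756e-02, -5.07232733e-05]), 'eef_pos': array([6.24980266e+02, 4.51889300e-04, 4.04305222e+02]), 'tcp_rot': array([-3.14078038e+00, -7.70452483e-05,  1.57076113e+00]), 'ft_force': array([-0.40210629, -0.25197657,  0.90562771]), 'moment': array([ 0.00522452, -0.01164992, -0.00196996]), 'opening': 0.9997654252249099}
```

View pics/scene0.png

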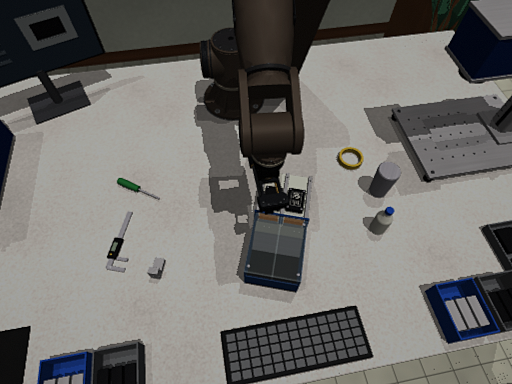

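View pics/side0.png

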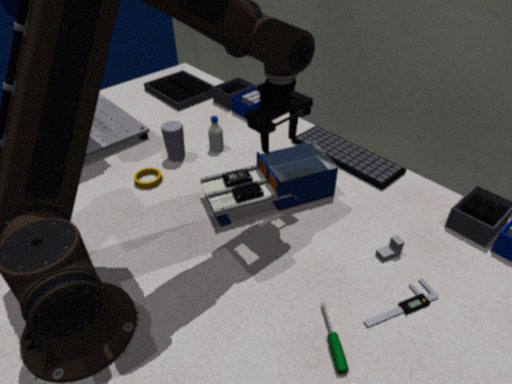

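View pics/wrist0.png

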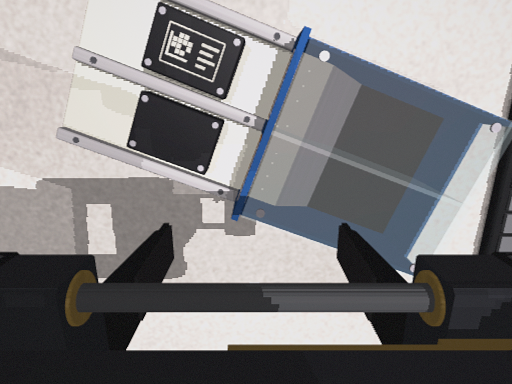

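The wrist view shows the marked housing at about (193,52) and the blank one at (175,132). The blue header bar runs from (305,30) to (238,218), with the flow towards image right. Next I'll measure them.

```bash
cat > h.py <<'E'
import cv2,numpy as np
def cam(c):
    R=cv2.Rodrigues(np.array(c["rvec"],float))[0]; t=np.array(c["tvec"],float).ravel()
    K=np.array([[c["fx"],0,c["cx"]],[0,c["fy"],c["cy"]],[0,0,1]]); return K,R,t
def ray(c,uv,z):
    K,R,t=cam(c); o=-R.T@t; d=R.T@np.linalg.inv(K)@np.array([*uv,1.]); return o+d*(z-o[2])/d[2]
def proj(c,P):
    K,R,t=cam(c); return cv2.projectPoints(np.array(P,float).reshape(-1,1,3),cv2.Rodrigues(R)[0],t,K,None)[0].reshape(-1,2)
E
python3 - <<'E'
from cell import env
from h import *
c=env.read_camera("wrist"); im=c["img"]; np.save("w0.npy",im)
hsv=cv2.cvtColor(im,cv2.COLOR_RGB2HSV)
# black housings
m=((hsv[...,2]<60)).astype(np.uint8); m[215:]=0; m[:,260:]=0
m=cv2.morphologyEx(m,cv2.MORPH_CLOSE,np.ones((9,9)))
for k in cv2.findContours(m,cv2.RETR_EXTERNAL,cv2.CHAIN_APPROX_NONE)[0]:
    if cv2.contourArea(k)<1500: continue
    r=cv2.minAreaRect(k); b=cv2.boxPoints(r); print("blk",r,k.min((0,1)),k.max((0,1)))
    P=np.array([ray(c,p,77)[:2] for p in b]); print(P.round(1).tolist(),P.mean(0).round(1), np.linalg.norm(P-np.roll(P,1,0),axis=1).round(1))
# blue header
m=((hsv[...,0]>100)&(hsv[...,0]<125)&(hsv[...,1]>170)&(hsv[...,2]>90)).astype(np.uint8)
for k in cv2.findContours(m,cv2.RETR_EXTERNAL,cv2.CHAIN_APPROX_NONE)[0]:
    if cv2.contourArea(k)<300: continue
    r=cv2.minAreaRect(k);b=cv2.boxPoints(r);print("blue",r,b.round(0).tolist())
    P=np.array([ray(c,p,114)[:2] for p in b]); print(P.round(1).tolist(),P.mean(0).round(1), np.linalg.norm(P-np.roll(P,1,0),axis=1).round(1))
big=cv2.resize(im[0:240,40:340],(800,640)[:2] and (750,600),interpolation=cv2.INTER_CUBIC); cv2.imwrite("pics/w0big.png",big[:,:,::-1])
E
```

```text
blk ((173.37225341796875, 131.7262725830078), (87.99883270263672, 59.37785339355469), 19.98310661315918) [127  91] [223 173]
[[498.4, 35.2], [522.9, 85.9], [597.3, 59.2], [576.0, 5.8]] [548.6  46.5] [83.  56.3 79.1 57.5]
blk ((191.48275756835938, 48.79309844970703), (98.41851043701172, 69.4500503540039), 21.801410675048828) [142   0] [244  98]
[[516.8, 107.9], [544.1, 158.7], [621.1, 130.5], [597.2, 76.7]] [569.8 118.5] [86.3 57.6 82.  58.9]
blue ((274.29864501953125, 111.51632690429688), (9.469193458557129, 180.1194610595703), 21.92958641052246) [[236.0, 193.0], [304.0, 26.0], [312.0, 30.0], [245.0, 197.0]]
[[609.0, -2.1], [662.2, 130.3], [669.0, 127.9], [616.7, -5.3]] [639.2  62.7] [  8.3 142.7   7.2 143.1]
```

View pics/w0big.png

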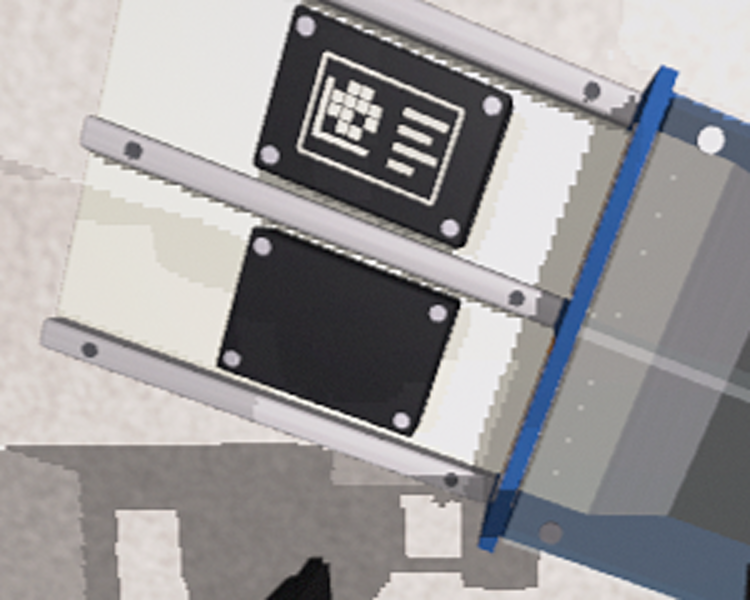

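Run:
```python
from cell import env
from h import *
c=env.read_camera("wrist")
f=lambda u,v,z: ray(c,(u/2.5+40,v/2.5),z)[:2]
A=f(669,72,114);B=f(488,546,114);print("header",A,B,np.linalg.norm(A-B),(A+B)/2)
d=A-B; print("axis yaw",np.arctan2(-d[0],d[1]))
a,b=f(88,132,67),f(572,314,67); e=b-a;print("midrail",a,b,np.linalg.norm(e),np.arctan2(e[1],e[0]))
a,b=f(44,333,67),f(494,488,67); e=b-a;print("lorail",a,b,np.linalg.norm(e),np.arctan2(e[1],e[0]))
for n,q in (("mark",[(298,6),(512,94),(463,248),(254,166)]),("blank",[(253,227),(461,298),(412,436),(219,366)])):
    P=np.array([f(*p,77) for p in q]); e=P[1]-P[0]+P[2]-P[3]
    print(n,P.round(1).tolist(),P.mean(0),np.arctan2(e[1],e[0]),np.linalg.norm(e)/2)
```

```text
header [665.46822864 128.53683797] [607.70975575 -25.65752304] 164.65704405656362 [636.58899219  51.43965747]
axis yaw -0.3584043859799867
midrail [461.63752451 117.33684701] [638.79164579  52.11855067] 188.77767045527568 -0.3527467699881417
lorail [432.92525994  44.84250773] [607.49870944 -18.39904622] 185.67547877233383 -0.34755776356469925
mark [[544.3, 155.6], [616.6, 128.3], [598.1, 76.8], [524.3, 104.9]] [570.8203047  116.40380562] -0.36237991403113423 78.12328212923806
blank [[521.8, 84.1], [596.9, 58.9], [576.3, 6.0], [503.7, 33.5]] [549.69490233  45.61021868] -0.34317080461680377 78.36995948946475
```

```bash
cat > plan.py <<'E'
# usage: plan(cx, cy, ztip_back_above_floor, lean_deg): front-corner chute coords -> row relative to current pose
from h import *
from scipy.spatial.transform import Rotation as Ro
PSI=-0.353; O=np.array([637.,51.5,0]); u=np.array([np.cos(PSI),np.sin(PSI),0]); n=np.array([-u[1],u[0],0]); k=np.array([0,0,1.])
def target(cx,cy,zb,lean):
    th=np.radians(lean); tz=np.sin(th)*u-np.cos(th)*k; tx=-(np.cos(th)*u+np.sin(th)*k); ty=np.cross(tz,tx)
    R=np.c_[tx,ty,tz]
    front=O+cx*u+cy*n+(55+zb+20*np.sin(th))*k
    return front+10*tx-190*tz, R
def plan(s,*a):
    p,R=target(*a); R0=Ro.from_euler('xyz',s["tcp_rot"]).as_matrix()
    d=R0.T@(p-s["eef_pos"])/150; rv=Ro.from_matrix(R0.T@R).as_rotvec()/(np.pi/4)
    print("TCP",p.round(1),"shift",d.round(3),"turn",rv.round(3))
def where(s):
    R0=Ro.from_euler('xyz',s["tcp_rot"]).as_matrix(); tip=s["eef_pos"]+190*R0[:,2]-10*R0[:,0]-O
    print("t",round(s["t"],2),"front corner chute x,y,z-55:",(tip@u).round(1),(tip@n).round(1),(tip[2]-55).round(1),"F",s["ft_force"].round(1),"j",s["joints"].round(2),"open",round(s["opening"],3))
E
python3 - <<'E'
from cell import env
from plan import *
s=env.state(); where(s)
plan(s,-148,39,120,28); plan(s,-148,39,120,0)
E
```

```text
t 0.25 front corner chute x,y,z-55: 9.9 -61.8 159.5 F [-0.5 -0.3  0.3] j [-0.11  0.49  1.56  0.    1.09 -0.11] open 0.998
TCP [419.6 173.2 347.5] shift [ 1.154 -1.369  0.381] turn [-0.379 -0.543 -1.518]
TCP [502.2 142.7 365. ] shift [ 0.951 -0.818  0.264] turn [-0.    -0.    -1.551]
```

```bash
python3 -m pendant '[{"x":0.2,"y":-0.25,"z":0,"rz":-0.23,"jaw":0.25},{"x":0.4,"y":-0.5,"z":0,"rz":-0.46,"jaw":0.25},{"x":0.6,"y":-0.7,"z":0,"rz":-0.69,"jaw":0.25},{"x":0.8,"y":-0.8,"z":0,"rz":-0.9,"jaw":0.25},{"x":0.95,"y":-0.82,"z":0,"rz":-1.0,"jaw":0.25},{"x":0.95,"y":-0.82,"z":0,"rz":-1.0,"jaw":0.25},{"x":0.95,"y":-0.82,"z":0,"rz":-1.0,"jaw":0.25}]'
python3 - <<'E'
from cell import env
from plan import *
s=env.state(); where(s)
plan(s,-148,39,120,28);
E
```

```text
t 0.25 front corner chute x,y,z-55: 9.9 -61.8 159.5 F [-0.5 -0.3  0.3] j [-0.11  0.49  1.56  0.    1.09 -0.11] open 0.998
TCP [419.6 173.2 347.5] shift [ 1.154 -1.369  0.381] turn [-0.379 -0.543 -1.518]invalid input
```

```bash
python3 -m pendant '[{"x":0.2,"y":-0.25,"z":0.0,"rx":0.0,"ry":0.0,"rz":-0.23,"jaw":0.25},{"x":0.4,"y":-0.5,"z":0.0,"rx":0.0,"ry":0.0,"rz":-0.46,"jaw":0.25},{"x":0.6,"y":-0.7,"z":0.0,"rx":0.0,"ry":0.0,"rz":-0.69,"jaw":0.25},{"x":0.8,"y":-0.8,"z":0.0,"rx":0.0,"ry":0.0,"rz":-0.9,"jaw":0.25},{"x":0.95,"y":-0.82,"z":0.0,"rx":0.0,"ry":0.0,"rz":-1.0,"jaw":0.25},{"x":0.95,"y":-0.82,"z":0.0,"rx":0.0,"ry":0.0,"rz":-1.0,"jaw":0.25}]'
python3 - <<'E'
from cell import env
from plan import *
s=env.state(); where(s)
plan(s,-148,39,120,28);
E
```

```text
t: 1.0
eef_pos: [501.7, 143.5, 404.8]
tcp_rot: [3.141, 0.0, 2.358]
ft_force: [-0.1, -0.3, -0.5]
opening: 0.426
t 1.0 front corner chute x,y,z-55: -149.7 35.4 159.8 F [-0.1 -0.3 -0.5] j [ 0.15  0.34  1.81  0.    0.99 -0.64] open 0.426
TCP [419.6 173.2 347.5] shift [ 0.527 -0.246  0.382] turn [-0.134 -0.612 -0.537]
```

```bash
python3 -m pendant '[{"x":0.13,"y":-0.06,"z":0.1,"rx":-0.03,"ry":-0.15,"rz":-0.13,"jaw":0.25},{"x":0.26,"y":-0.12,"z":0.2,"rx":-0.07,"ry":-0.3,"rz":-0.27,"jaw":0.25},{"x":0.4,"y":-0.18,"z":0.3,"rx":-0.1,"ry":-0.46,"rz":-0.4,"jaw":0.25},{"x":0.527,"y":-0.246,"z":0.382,"rx":-0.134,"ry":-0.612,"rz":-0.537,"jaw":0.25},{"x":0.527,"y":-0.246,"z":0.382,"rx":-0.134,"ry":-0.612,"rz":-0.537,"jaw":0.25},{"x":0.527,"y":-0.246,"z":0.382,"rx":-0.134,"ry":-0.612,"rz":-0.537,"jaw":0.25}]'
python3 - <<'E'
from cell import env
from plan import *
s=env.state(); where(s)
plan(s,-148,39,40,28); plan(s,-148,39,5,28)
for nme in ["wrist","side"]:
    c=env.read_camera(nme); cv2.imwrite(f"pics/{nme}1.png",c["img"][:,:,::-1])
E
```

```text
t: 1.75
eef_pos: [420.8, 172.0, 347.8]
tcp_rot: [3.14, 0.487, 2.782]
ft_force: [-0.2, -0.4, -0.4]
opening: 0.249
t 1.75 front corner chute x,y,z-55: -146.8 38.0 129.6 F [-0.2 -0.4 -0.4] j [ 0.29  0.31  2.1  -0.74  0.43 -0.29] open 0.249
TCP [419.6 173.2 267.5] shift [0.26  0.004 0.469] turn [-0.002 -0.002 -0.007]
TCP [419.6 173.2 232.5] shift [0.369 0.003 0.675] turn [-0.002 -0.002 -0.007]
```

View pics/wrist1.png

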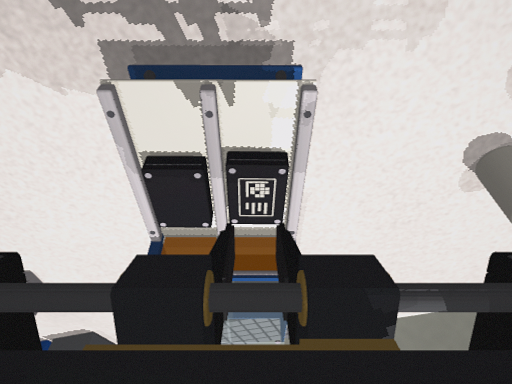

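View pics/side1.png

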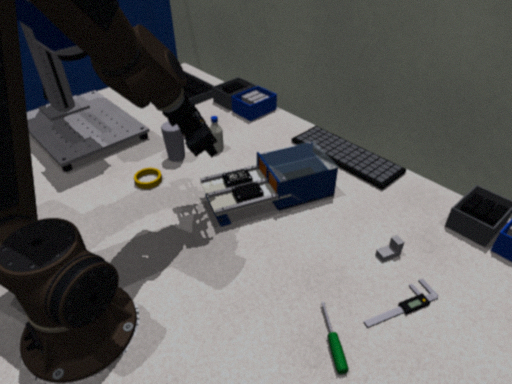

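The wrist view from behind shows the marked housing at (257,195) in the left lane. The finger gap is centred at about x=259, and the flaps are amber at (255,255). I'll check the lateral alignment and the rear face before descending.

Run:
```python
from cell import env
from plan import *
c=env.read_camera("wrist"); 
big=cv2.resize(c["img"][60:280,130:330],(720,792)[:1]*1+(594,) if 0 else (540,594),interpolation=cv2.INTER_CUBIC); cv2.imwrite("pics/w2big.png",big[:,:,::-1])
def ch(uv,z): p=ray(c,uv,z)-O; return (p@u).round(1),(p@n).round(1)
print("rails",ch((216,90),67),ch((302,90),67),ch((218,200),67),ch((292,200),67))
# predicted projection
def pj(cx,cy,z): return proj(c,O+cx*u+cy*n+z*k)[0].round(1)
for a in [(-190,6,67),(-190,72,67),(0,6,67),(0,72,67),(-124.6,10,77),(-124.6,66,77),(-44.6,10,77),(-44.6,66,77)]: print(a,pj(*a),(pj(*a)-[130,60])*2.7)
```

```text
rails (np.float64(-191.1), np.float64(8.6)) (np.float64(-190.7), np.float64(72.9)) (np.float64(-73.0), np.float64(-0.1)) (np.float64(-72.5), np.float64(74.3))
(-190, 6, 67) [212.7  91.4] [223.29  84.78]
(-190, 72, 67) [300.8  90.9] [461.16  83.43]
(0, 6, 67) [228.6 243.6] [266.22 495.72]
(0, 72, 67) [285.3 243.4] [419.31 495.18]
(-124.6, 10, 77) [223.5 166.9] [252.45 288.63]
(-124.6, 66, 77) [287.9 166.6] [426.33 287.82]
(-44.6, 10, 77) [229.2 225.7] [267.84 447.39]
(-44.6, 66, 77) [282.8 225.5] [412.56 446.85]
```

View pics/w2big.png

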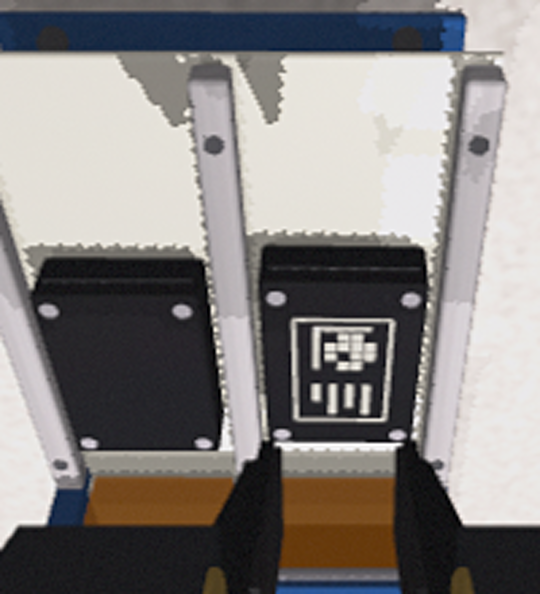

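Predicted and seen edges agree within about 2 mm: the rear face is at chute x≈-124.6 and the lane centre at y≈39–40. Descending behind the housing.

```bash
python3 -m pendant '[{"x":0.09,"y":0.0,"z":0.16,"rx":0.0,"ry":0.0,"rz":0.0,"jaw":0.25},{"x":0.17,"y":0.0,"z":0.32,"rx":0.0,"ry":0.0,"rz":0.0,"jaw":0.25},{"x":0.26,"y":0.0,"z":0.469,"rx":0.0,"ry":0.0,"rz":0.0,"jaw":0.25},{"x":0.26,"y":0.0,"z":0.469,"rx":0.0,"ry":0.0,"rz":0.0,"jaw":0.25},{"x":0.26,"y":0.0,"z":0.469,"rx":0.0,"ry":0.0,"rz":0.0,"jaw":0.25}]'
python3 - <<'E'
from cell import env
from plan import *
s=env.state(); where(s)
plan(s,-148,39.5,5,28)
E
```

```text
t: 2.52
eef_pos: [423.6, 174.4, 275.1]
tcp_rot: [-3.139, 0.479, 2.787]
ft_force: [-0.0, -0.6, 0.9]
opening: 0.251
t 2.52 front corner chute x,y,z-55: -146.3 40.9 56.1 F [-0.  -0.6  0.9] j [ 0.3   0.45  2.16 -1.13  0.32  0.14] open 0.251
TCP [419.8 173.6 232.5] shift [ 0.151 -0.013  0.243] turn [-0.005 -0.013 -0.001]
```

Joint 4 has reached its limit at full lean this close to the base. I'll start with a smaller lean and increase it as the arm moves out.

Run:
```python
from cell import env
from plan import *
s=env.state()
plan(s,-143,39.5,40,15); plan(s,-143,39.5,5,15)
```

```text
TCP [461.3 158.3 281.1] shift [-0.26  -0.013  0.09 ] turn [-0.004  0.276 -0.002]
TCP [461.3 158.3 246.1] shift [-0.153 -0.013  0.297] turn [-0.004  0.276 -0.002]
```

```bash
python3 -m pendant '[{"x":-0.13,"y":0.0,"z":0.04,"rx":0.0,"ry":0.14,"rz":0.0,"jaw":0.25},{"x":-0.26,"y":-0.013,"z":0.09,"rx":-0.004,"ry":0.276,"rz":0.0,"jaw":0.25},{"x":-0.26,"y":-0.013,"z":0.09,"rx":-0.004,"ry":0.276,"rz":0.0,"jaw":0.25},{"x":-0.26,"y":-0.013,"z":0.09,"rx":-0.004,"ry":0.276,"rz":0.0,"jaw":0.25}]'
python3 - <<'E'
from cell import env
from plan import *
s=env.state(); where(s)
plan(s,-143,39.5,5,15)
plan(s,-143,39.5,20,15)
E
```

```text
t: 3.02
eef_pos: [461.5, 158.1, 281.5]
tcp_rot: [3.14, 0.263, 2.785]
ft_force: [0.3, -0.1, 0.3]
opening: 0.25
t 3.02 front corner chute x,y,z-55: -142.4 39.5 45.6 F [ 0.3 -0.1  0.3] j [ 0.22  0.47  2.06 -0.35  0.42 -0.69] open 0.25
TCP [461.3 158.3 246.1] shift [0.063 0.001 0.227] turn [ 0.001  0.002 -0.004]
TCP [461.3 158.3 261.1] shift [0.037 0.001 0.131] turn [ 0.001  0.002 -0.004]
```

```bash
python3 -m pendant '[{"x":0.02,"y":0.0,"z":0.07,"rx":0.0,"ry":0.0,"rz":0.0,"jaw":0.25},{"x":0.04,"y":0.0,"z":0.14,"rx":0.0,"ry":0.0,"rz":0.0,"jaw":0.25},{"x":0.06,"y":0.0,"z":0.22,"rx":0.0,"ry":0.0,"rz":0.0,"jaw":0.25},{"x":0.06,"y":0.0,"z":0.22,"rx":0.0,"ry":0.0,"rz":0.0,"jaw":0.25}]'
python3 - <<'E'
from cell import env
from plan import *
s=env.state(); where(s)
for a in [(-100,15),(-80,18),(-60,21),(-40,24),(-20,27),(0,28),(9,28)]: print(a);plan(s,a[0],39.5,4.5,a[1])
for nme in ["wrist","side"]:
    c=env.read_camera(nme); cv2.imwrite(f"pics/{nme}3.png",c["img"][:,:,::-1])
E
```

```text
t: 3.52
eef_pos: [460.2, 158.7, 245.0]
tcp_rot: [-3.14, 0.259, 2.787]
ft_force: [0.3, -0.4, 0.3]
opening: 0.247
t 3.52 front corner chute x,y,z-55: -144.7 39.2 8.9 F [ 0.3 -0.4  0.3] j [ 0.22  0.53  2.09 -0.44  0.33 -0.59] open 0.247
(-100, 15)
TCP [501.6 143.5 245.6] shift [-0.286  0.001  0.071] turn [-0.002 -0.003 -0.002]
(-80, 18)
TCP [511.6 139.8 243.3] shift [-0.35   0.001  0.105] turn [-0.002 -0.07  -0.002]
(-60, 21)
TCP [521.7 136.1 240.5] shift [-0.415  0.001  0.141] turn [-0.002 -0.137 -0.002]
(-40, 24)
TCP [532.  132.3 237.1] shift [-0.48   0.001  0.181] turn [-0.002 -0.203 -0.002]
(-20, 27)
TCP [542.6 128.4 233.3] shift [-0.546  0.001  0.225] turn [-0.002 -0.27  -0.001]
(0, 28)
TCP [558.7 122.5 232. ] shift [-0.654  0.001  0.263] turn [-0.002 -0.292 -0.001]
(9, 28)
TCP [567.1 119.3 232. ] shift [-0.712  0.002  0.279] turn [-0.002 -0.292 -0.001]
```

View pics/wrist3.png

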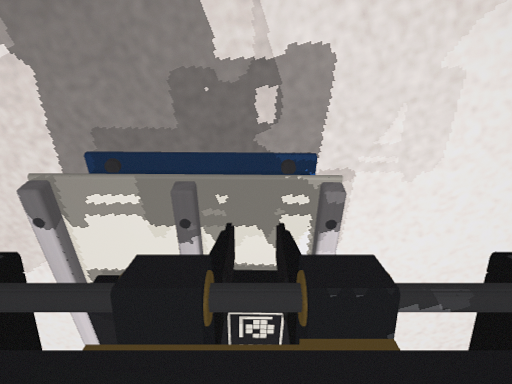

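View pics/side3.png

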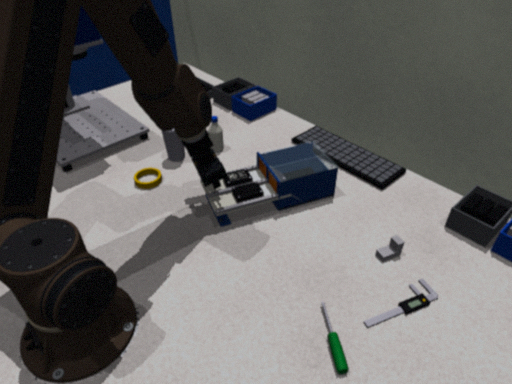

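The tips, at (230,228) and (280,228), sit centred between the lane rails behind the housing. Pushing gently.

```bash
python3 -m pendant '[{"x":-0.06,"y":0.0,"z":0.015,"rx":0.0,"ry":0.0,"rz":0.0,"jaw":0.25},{"x":-0.1,"y":0.0,"z":0.025,"rx":0.0,"ry":0.0,"rz":0.0,"jaw":0.25},{"x":-0.14,"y":0.0,"z":0.035,"rx":0.0,"ry":0.0,"rz":0.0,"jaw":0.25},{"x":-0.19,"y":0.0,"z":0.046,"rx":0.0,"ry":0.0,"rz":0.0,"jaw":0.25},{"x":-0.24,"y":0.0,"z":0.058,"rx":0.0,"ry":0.0,"rz":0.0,"jaw":0.25},{"x":-0.286,"y":0.0,"z":0.069,"rx":0.0,"ry":0.0,"rz":0.0,"jaw":0.25},{"x":-0.318,"y":0.0,"z":0.086,"rx":0.0,"ry":-0.035,"rz":0.0,"jaw":0.25},{"x":-0.35,"y":0.0,"z":0.103,"rx":0.0,"ry":-0.07,"rz":0.0,"jaw":0.25}]'
python3 - <<'E'
from cell import env
from plan import *
s=env.state(); where(s)
for a in [(-60,21),(-40,24),(-20,27),(-10,28),(0,28),(9,28)]: print(a);plan(s,a[0],39.5,4.5,a[1])
for nme in ["side","scene"]:
    c=env.read_camera(nme); cv2.imwrite(f"pics/{nme}4.png",c["img"][:,:,::-1])
    i=c["img"][120:240,180:360] if nme=="side" else c["img"][150:300,210:340]
    cv2.imwrite(f"pics/{nme}4z.png",cv2.resize(i,None,fx=4,fy=4,interpolation=2)[:,:,::-1])
E
```

```text
t: 4.62
eef_pos: [512.3, 139.4, 244.8]
tcp_rot: [3.141, 0.317, 2.786]
ft_force: [-0.2, -0.6, -0.0]
opening: 0.249
t 4.62 front corner chute x,y,z-55: -78.7 39.3 12.3 F [-0.2 -0.6 -0. ] j [ 0.17  0.57  1.99 -0.48  0.34 -0.61] open 0.249
(-60, 21)
TCP [521.7 136.1 240.5] shift [-0.054  0.001  0.048] turn [-0.    -0.064 -0.003]
(-40, 24)
TCP [532.  132.3 237.1] shift [-0.117  0.001  0.092] turn [-0.001 -0.13  -0.003]
(-20, 27)
TCP [542.6 128.4 233.3] shift [-0.18   0.001  0.139] turn [-0.001 -0.197 -0.003]
(-10, 28)
TCP [549.3 125.9 232. ] shift [-0.223  0.002  0.163] turn [-0.001 -0.219 -0.003]
(0, 28)
TCP [558.7 122.5 232. ] shift [-0.286  0.002  0.184] turn [-0.001 -0.219 -0.003]
(9, 28)
TCP [567.1 119.3 232. ] shift [-0.343  0.002  0.202] turn [-0.001 -0.219 -0.003]
```

View pics/side4z.png

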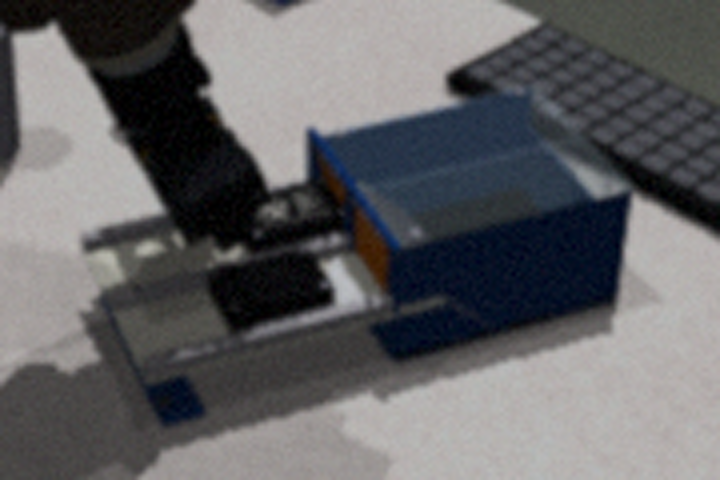

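View pics/scene4z.png

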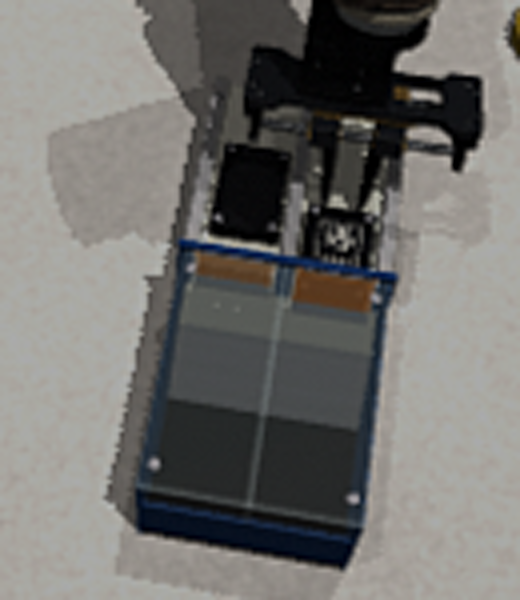

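The marked housing has reached its flap, whose amber plate is swinging inwards at about (335,290) in the scene crop. The blank one hasn't moved. Continuing with more lean.

```bash
python3 -m pendant '[{"x":-0.027,"y":0.0,"z":0.024,"rx":0.0,"ry":-0.032,"rz":0.0,"jaw":0.25},{"x":-0.054,"y":0.0,"z":0.048,"rx":0.0,"ry":-0.064,"rz":0.0,"jaw":0.25},{"x":-0.085,"y":0.0,"z":0.068,"rx":0.0,"ry":-0.097,"rz":0.0,"jaw":0.25},{"x":-0.117,"y":0.0,"z":0.088,"rx":0.0,"ry":-0.13,"rz":0.0,"jaw":0.25},{"x":-0.148,"y":0.0,"z":0.11,"rx":0.0,"ry":-0.163,"rz":0.0,"jaw":0.25},{"x":-0.18,"y":0.0,"z":0.134,"rx":0.0,"ry":-0.197,"rz":0.0,"jaw":0.25},{"x":-0.18,"y":0.0,"z":0.134,"rx":0.0,"ry":-0.197,"rz":0.0,"jaw":0.25}]'
python3 - <<'E'
from cell import env
from plan import *
s=env.state(); where(s)
for a in [(-10,28),(0,28),(5,28),(9,28)]: print(a);plan(s,a[0],39.5,4.5,a[1])
for nme in ["side","scene"]:
    c=env.read_camera(nme)
    i=c["img"][120:240,180:360] if nme=="side" else c["img"][150:300,210:340]
    cv2.imwrite(f"pics/{nme}5z.png",cv2.resize(i,None,fx=4,fy=4,interpolation=2)[:,:,::-1])
E
```

```text
t: 5.6
eef_pos: [542.0, 128.4, 234.0]
tcp_rot: [3.141, 0.47, 2.786]
ft_force: [-0.2, 0.4, -0.4]
opening: 0.25
t 5.6 front corner chute x,y,z-55: -20.8 39.1 14.1 F [-0.2  0.4 -0.4] j [ 0.15  0.61  1.96 -0.98  0.26 -0.15] open 0.25
(-10, 28)
TCP [549.3 125.9 232. ] shift [-0.04   0.002  0.036] turn [-0.001 -0.024 -0.003]
(0, 28)
TCP [558.7 122.5 232. ] shift [-0.099  0.002  0.066] turn [-0.001 -0.024 -0.003]
(5, 28)
TCP [563.4 120.7 232. ] shift [-0.129  0.002  0.081] turn [-0.001 -0.024 -0.003]
(9, 28)
TCP [567.1 119.3 232. ] shift [-0.153  0.002  0.093] turn [-0.001 -0.024 -0.003]
```

View pics/side5z.png

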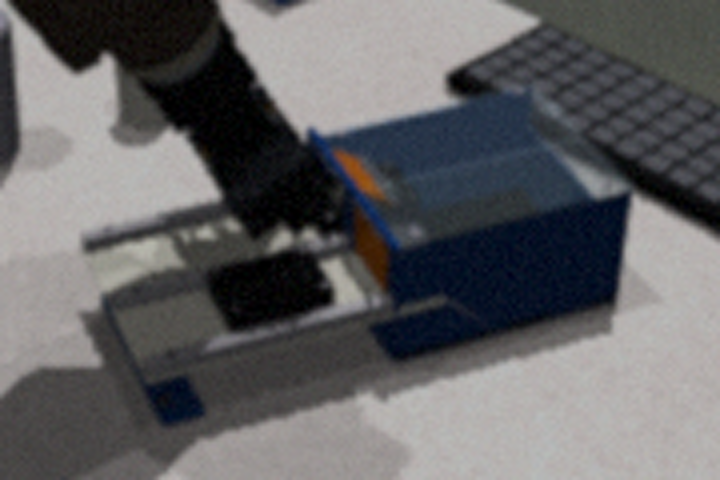

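View pics/scene5z.png

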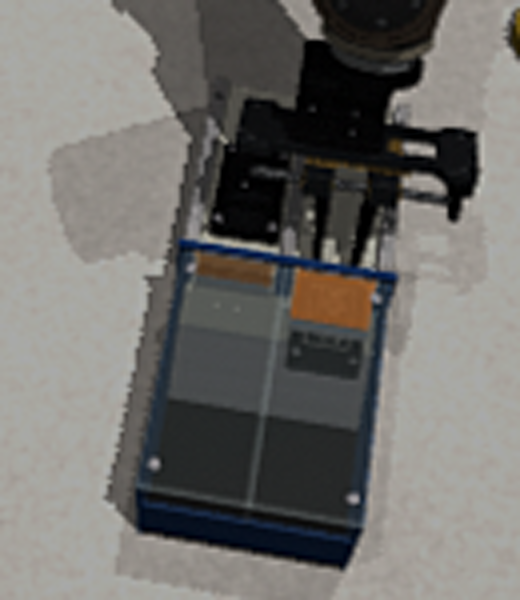

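The housing is under the open flap, its front at (325,350) in the scene crop. I'll hold this lean and push the rest.

```bash
python3 -m pendant '[{"x":-0.04,"y":0.002,"z":0.02,"rx":0.0,"ry":0.0,"rz":0.0,"jaw":0.25},{"x":-0.08,"y":0.003,"z":0.041,"rx":0.0,"ry":0.0,"rz":0.0,"jaw":0.25},{"x":-0.12,"y":0.003,"z":0.061,"rx":0.0,"ry":0.0,"rz":0.0,"jaw":0.25},{"x":-0.145,"y":0.003,"z":0.074,"rx":0.0,"ry":0.0,"rz":0.0,"jaw":0.25},{"x":-0.165,"y":0.003,"z":0.084,"rx":0.0,"ry":0.0,"rz":0.0,"jaw":0.25},{"x":-0.165,"y":0.003,"z":0.084,"rx":0.0,"ry":0.0,"rz":0.0,"jaw":0.25},{"x":-0.165,"y":0.003,"z":0.084,"rx":0.0,"ry":0.0,"rz":0.0,"jaw":0.25}]'
python3 - <<'E'
from cell import env
from plan import *
s=env.state(); where(s)
for nme in ["side","scene"]:
    c=env.read_camera(nme)
    i=c["img"][120:240,180:360] if nme=="side" else c["img"][150:300,210:340]
    cv2.imwrite(f"pics/{nme}6z.png",cv2.resize(i,None,fx=4,fy=4,interpolation=2)[:,:,::-1])
E
```

```text
t: 6.58
eef_pos: [567.9, 119.3, 234.0]
tcp_rot: [3.141, 0.47, 2.786]
ft_force: [-0.1, 0.4, -1.0]
opening: 0.252
t 6.58 front corner chute x,y,z-55: 6.7 39.5 14.2 F [-0.1  0.4 -1. ] j [ 0.12  0.63  1.9  -0.87  0.28 -0.29] open 0.252
```

View pics/side6z.png

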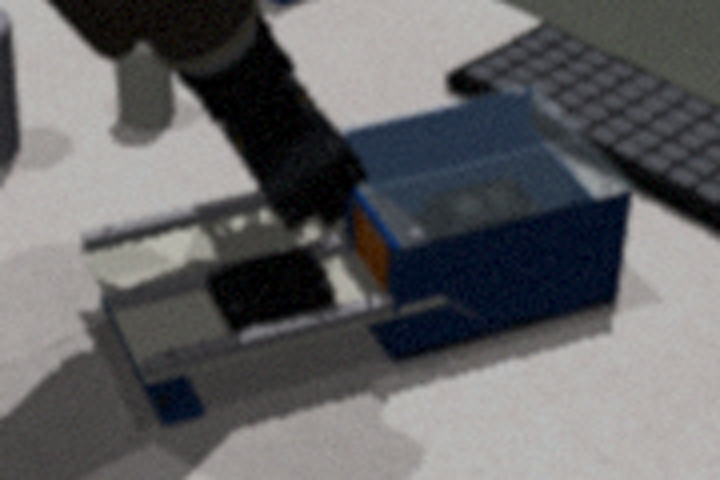

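View pics/scene6z.png

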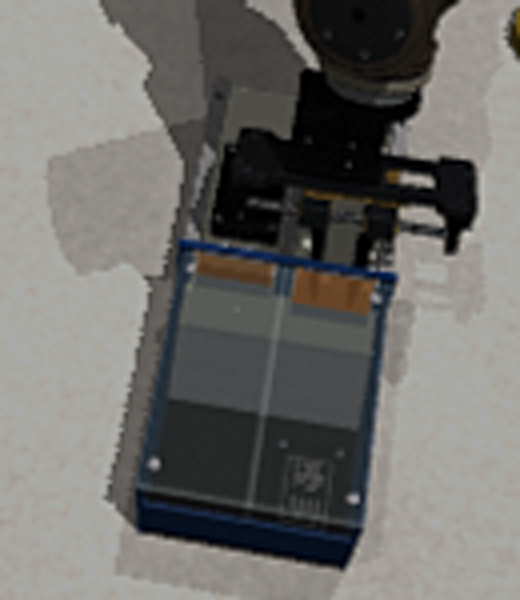

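The housing is down on the box floor, with its mark visible at (305,475) in the scene crop. The flap rests on the fingers, so I'll draw back.

```bash
python3 -m pendant '[{"x":0.04,"y":0.0,"z":-0.02,"rx":0.0,"ry":0.0,"rz":0.0,"jaw":0.25},{"x":0.08,"y":0.0,"z":-0.041,"rx":0.0,"ry":0.0,"rz":0.0,"jaw":0.25},{"x":0.12,"y":0.0,"z":-0.061,"rx":0.0,"ry":0.0,"rz":0.0,"jaw":0.25},{"x":0.165,"y":0.0,"z":-0.084,"rx":0.0,"ry":0.0,"rz":0.0,"jaw":0.25},{"x":0.165,"y":0.0,"z":-0.084,"rx":0.0,"ry":0.0,"rz":0.0,"jaw":0.25}]'
python3 - <<'E'
from cell import env
from plan import *
s=env.state(); where(s)
for a in [(-50,4.5,22),(-80,5,18),(-80,100,10)]: print(a);plan(s,a[0],39.5,a[1],a[2])
E
```

```text
t: 7.3
eef_pos: [541.6, 129.2, 234.2]
tcp_rot: [3.141, 0.47, 2.787]
ft_force: [-0.4, -0.8, 0.5]
opening: 0.25
t 7.3 front corner chute x,y,z-55: -21.4 39.8 14.4 F [-0.4 -0.8  0.5] j [ 0.15  0.61  1.96 -0.99  0.26 -0.15] open 0.25
(-50, 4.5, 22)
TCP [528.3 133.7 239.4] shift [ 0.068 -0.003 -0.073] turn [-0.     0.11  -0.002]
(-80, 5, 18)
TCP [511.6 139.8 243.8] shift [ 0.16  -0.003 -0.153] turn [-0.     0.199 -0.002]
(-80, 100, 10)
TCP [535.4 131.  343.8] shift [-0.293 -0.002 -0.671] turn [-0.     0.377 -0.002]
```

```bash
python3 -m pendant '[{"x":0.034,"y":0.0,"z":-0.037,"rx":0.0,"ry":0.055,"rz":0.0,"jaw":0.25},{"x":0.068,"y":0.0,"z":-0.075,"rx":0.0,"ry":0.11,"rz":0.0,"jaw":0.25},{"x":0.115,"y":0.0,"z":-0.115,"rx":0.0,"ry":0.155,"rz":0.0,"jaw":0.25},{"x":0.16,"y":0.0,"z":-0.16,"rx":0.0,"ry":0.199,"rz":0.0,"jaw":0.25},{"x":0.01,"y":0.0,"z":-0.33,"rx":0.0,"ry":0.26,"rz":0.0,"jaw":0.25},{"x":-0.14,"y":0.0,"z":-0.5,"rx":0.0,"ry":0.32,"rz":0.0,"jaw":0.25},{"x":-0.293,"y":0.0,"z":-0.671,"rx":0.0,"ry":0.377,"rz":0.0,"jaw":0.25},{"x":-0.293,"y":0.0,"z":-0.671,"rx":0.0,"ry":0.377,"rz":0.0,"jaw":0.25},{"x":-0.293,"y":0.0,"z":-0.671,"rx":0.0,"ry":0.377,"rz":0.0,"jaw":0.25}]'
python3 - <<'E'
from cell import env
from plan import *
s=env.state(); where(s)
for nme in ["side","scene","wrist"]:
    c=env.read_camera(nme)
    i=c["img"][120:240,180:360] if nme=="side" else c["img"][150:300,210:340]  if nme=="scene" else c["img"]
    if nme!="wrist": i=cv2.resize(i,None,fx=4,fy=4,interpolation=2)
    cv2.imwrite(f"pics/{nme}7z.png",i[:,:,::-1])
E
```

```text
t: 8.43
eef_pos: [535.6, 131.0, 343.2]
tcp_rot: [3.141, 0.174, 2.786]
ft_force: [-0.7, 0.3, -0.6]
opening: 0.248
t 8.43 front corner chute x,y,z-55: -79.8 39.5 102.8 F [-0.7  0.3 -0.6] j [ 0.13  0.45  1.84 -0.13  0.7  -0.99] open 0.248
```

View pics/side7z.png

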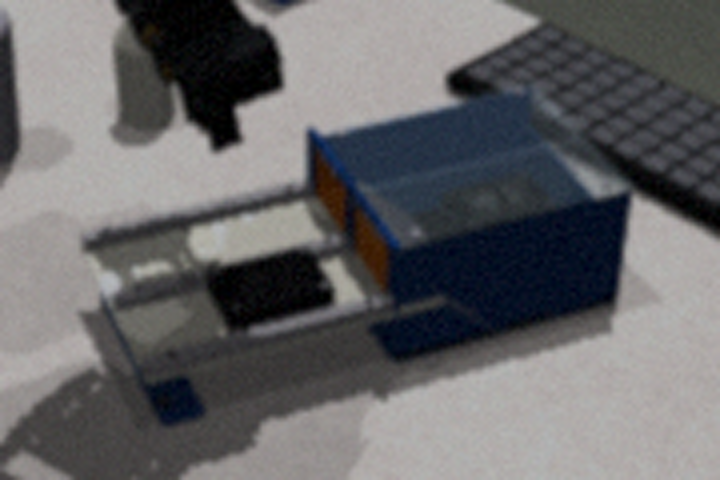

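View pics/scene7z.png

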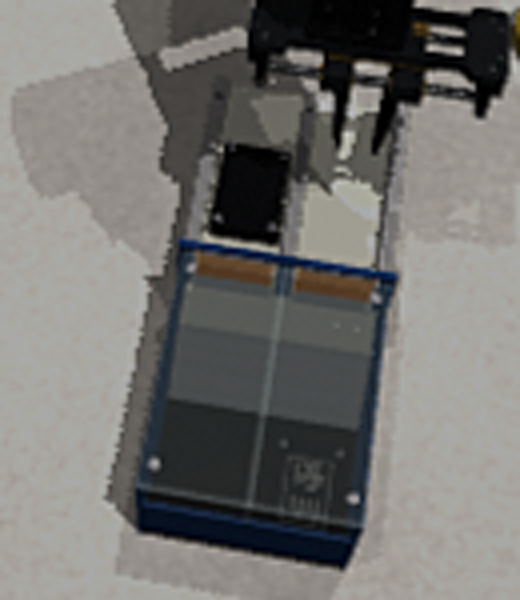

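View pics/wrist7z.png

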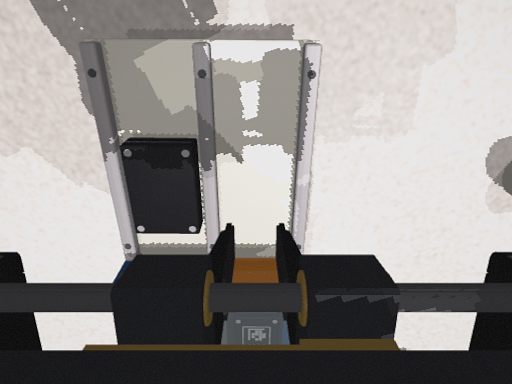

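Both flaps hang shut, at (235,270) and (335,285) in the scene crop. The marked housing lies on the box floor, the blank one hasn't moved, and the fingers are clear above the chute. Handing in.

Run:
```python
from cell import env
print(env.job_done())
```

```text
the job is handed in; nothing more can be done
None
```

I pushed the marked housing along the left lane and through its flap until it dropped into the box. I then drew the fingers back and raised them clear of the chute.

- **Final pictures:** The marked housing lies on the box floor with its mark up, and both flaps hang shut. The blank housing is still in its place in the right lane. I compared it by eye, without measuring it again.
- **Forces and time:** The wrist force readings between moves stayed around 1 N. The arm finished at 8.4 s of the 35 s allowed.
- **One deviation:** At full lean close to the base, joint 4 came to its range limit of -1.13 rad. I started the push with about 15° of lean and increased it to 27° on the way.
- **Not checked:** I did not check the loose objects on the bench separately at the end. The arm stayed over the chute and the bench just in front of it.

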